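# Lower the tilting marking fixture past its ratchet

### The job

Lower the tilted fixture plate flat for the next marking job: press the pawl's thumb tab down until the pawl snaps clear of the ratchet teeth, push the raised plate down by its cross-bar until it lies fully on its rests, then press the nose end of the pawl back down into the teeth so that it will catch at the next lift. Only push with the fingertips: do not take the cross-bar between the fingers or raise the plate, and leave everything else on the bench where it stands.

Things in the scene. Friction and masses are not known exactly. Their poses are not given: they have to be found in the camera images.
- fixture: Fixture bolted to the bench: aluminium base 310 x 180 x 12 mm, two steel cheeks, a raised tilt plate with a cross-bar at its free end, a toothed ratchet wheel (112 mm across) outside one cheek, a dark rocking pawl on top of the wheel. Origin on the bench under the base; x runs from the cross-bar end to the pawl's thumb-tab end, y along the hinge towards the wheel side, z up. It never moves.
- hinge (a point): Middle of the tilt plate's hinge axis, which is parallel to the fixture's y. In the fixture frame (60, 0, 72) mm.
- tilt (a joint): Tilt of the plate, rad: 0 = flat on its two rests (firm stop), grows as the free end rises; starts at 0.56 to 0.98, limit 1.15. The hinge is stiff: the plate stays where it is left and does not fall by itself; pushing it down at the cross-bar takes 2 to 8 N. With the pawl in, it drops at most one tooth (0.21 rad) and locks.
- bar_mid (a point): Middle of the cross-bar's axis: round steel bar, 14 mm diameter, 140 mm long, parallel to the fixture's y; its top, free from above, is 7 mm above this point. It swings about the hinge: in the fixture frame at tilt t, x = 60 - 188 cos t + 12 sin t, z = 72 + 188 sin t + 12 cos t (mm), so it ends 84 mm above the bench. The plate's edge is 23 mm from the bar's axis.
- pawl (a joint): Angle of the pawl, rad: 0 to 0.08 = nose in the teeth (depends on where the teeth stand), 0.26 = fully clear, at a stop. It rocks like a see-saw on a pin between its two end pads; an over-centre spring snaps it to whichever side of 0.13 it is pushed past, and it stays there. Press the thumb tab to free it, the nose pad to set it.
- tab_top (a point): Centre of the upper face of the pawl's thumb tab, a ribbed dark steel pad 28 x 30 x 5 mm (fixture x, y, z), 44 mm on the +x side of the pawl pin. 140 mm above the bench with the nose fully in the teeth (down to 137 when it rides on a tooth); it goes down to 128 mm at the pawl's stop. Pressing takes 3 to 10 N.
- nose_top (a point): Centre of the upper face of the pad over the pawl's nose, plain dark steel, 22 x 24 x 5 mm, 48 mm on the -x side of the pawl pin, over the top of the ratchet wheel. 140 mm above the bench when the nose is fully in the teeth (143 when riding on a tooth), 152 mm with the pawl clear. Pressing it back takes 3 to 5 N.
- tumbler: brushed-steel drinking tumbler, open top, 72 mm across, 115 mm tall, stands just beyond the pawl end of the fixture; origin at the centre of its underside. A bystander.
- gauge: slim aluminium focus gauge, 30 mm foot, 97 mm tall, stands just beyond the cross-bar end of the fixture; origin at the centre of its underside. A bystander.
- goggle_case: rounded black case for safety goggles, 158 x 68 x 68 mm; origin at the centre of its underside. A bystander.
- driver: screwdriver with a black handle, 190 mm, lying. A bystander.
- caliper: digital caliper, 210 mm, lying flat. A bystander.
- card_stack: small dark stack of metal card blanks, 86 x 54 x 18 mm; origin under its centre. A bystander.
- sample_ring: plain steel ring, 62 mm outside, 46 mm inside, 20 mm high; origin under its centre. A bystander.
- cleaner: small clear bottle with a white cap, 48 mm across, 130 mm tall; origin under its centre. A bystander.

How it is judged:
By the outcome, as a careful person would: the job done as asked, in the order asked, and still so for the second after the job is handed in, with the robot touching nothing.
It also fails if it takes over 54 s, if anything falls off the work surface, if the arm or the gripper's body presses on something with over 40 N, if the wrist force passes 120 N, or if a joint passes its speed limit or range.

### The arm

A 6-joint arm with a two-finger parallel gripper is mounted at the origin on the work surface. World frame = base frame: x ahead of the robot, y to its left, z up, the work surface at z = 0. Lengths are in m, angles in rad, forces in N, time in s.
With the tool pointing down it reaches from about 0.4 to 0.825 m from the base axis. Payload 7 kg.
Tool frame: the origin (TCP) lies midway between the tips of the shut fingers; the grasp point (between the pads) lies 19 mm behind it; z points along the fingers, y is the line along which they close (so a half turn about z gives the same grasp; the last joint's range is limited). The gripper opens to 85 mm and grips with 20 to 120 N. Pads are 22 mm wide; open, the fingers measure 114 mm over their backs; the gripper's body (76 mm by 85 mm) begins 54 mm behind the grasp point. The pads swing forward as they close: fully open they stand 13 mm farther back than shut.
Start: joints at [1.525, 0.359, 0.012, 0, -1.224, -0.288], TCP at [0.221, 0.638, 0.231] pointing down, gripper open.
Joint ranges: [-3.07, 3.07], [-1.43, 2.12], [-1.02, 1.25], [-3.03, 1.67], [-3.05, -0], [-3.03, 3.03]. Speed limits (rad/s): [2.39, 2.39, 3.01, 3.14, 3.14, 3.14].

### API

Orientations are given as a unit quaternion [x, y, z, w].
In Python, from bench import manip gives the robot as it stands.
- The arm moves only by the tool servo_tool, never from a script. Its argument "moves" is a list of rows, each an object with "dp": the shift along the tool's x, y, z in units of 40 mm (1.0 is 40 mm), a list of three; "rot": the turn, a rotation vector about the tool's x, y, z in units of 8 degrees (1.0 is 8 degrees), a list of three; "fingers": the closure, from 0 (fully open) to 1 (shut). In form: [{"dp": [dx, dy, dz], "rot": [ax, ay, az], "fingers": fingers}, ...]. A call has 1 to 5 rows; each row is the pose to reach, as a shift and turn from the pose commanded when the call began, along the tool's axes at that moment; what a row does not reach only later rows make up. A row lasts 1/8 s, in which the tool goes at most 62.5 mm and 10.7 degrees, less where a joint would pass 70% of its speed; a pose out of reach is approached as far as the arm can. A call with a gripper value outside its range is refused whole. The fingers move at their own pace and stop on an object; "force" is the grip in N (left out, the last holds). Time passes only in rows, so rows that repeat a pose let the fingers close. It gives the time, the measured TCP pose, the force, the opening and the grip force at its end, in the units of the state.
- manip.get_obs(): the state, without advancing time (a new reading comes with each control period).
- manip.read_camera(name): name is "scene" or "top" or "wrist"; returns a dict with "image" (480x640x3 uint8, blue, green, red), "fov_y" (degrees; the focal length in pixels is half the picture's height over the tangent of half this angle, whatever the lens; pixels are square), "cx", "cy" (the principal point, pixels), "k1" (the pictures are not rectified: a ray, as slopes to the right and down, at radius r is drawn at 1 + k1 r^2 times it, then the intrinsics apply), "view" (4x4, takes a point from world to camera coordinates); the wrist camera has in their place "hand_eye" (4x4, takes a point from camera to tool coordinates, whose origin is the TCP and whose axes are the flange's). Camera axes: x right, y up, looking along -z (the intrinsics and any distortion apply to the point x, -y, -z); pixel columns grow to the right and rows downward; lengths in m; the calibration is good to about 2 mm. A picture is of the moment at which its call begins: read the wrist's pose just before it. There is no depth.
- manip.hand_in(): hands the job in; it is judged then, once.
The state is a dict: "time_s": time; "joints": joint angles; "dq": joint speeds; "tau": joint torques, N m; "position": TCP position; "orientation": TCP orientation; "ft_force": force on the tool from outside, world axes, zero at the start; "torque": the same for the moment, N m; "opening": finger opening in m; "grip_force": force on a finger pad.
Only numpy, scipy, OpenCV 4.12 (cv2) and the standard library are available. Lean on these libraries where they do the work, as an engineer would, in place of code of your own. Each camera call takes 0.05 s, during which the arm holds its last target. There are 200 camera calls.

## Working session

There is one attempt and no reset: what is moved stays moved. The work goes in short steps, Python scripts to look and compute and a tool call to move; the robot and the scene stay as the last step left them, time stands still between calls to the robot, and variables do not carry over. Pictures are saved under pics/ and viewed, at most 10 in all, crops included, and the job is handed in when it is done.

Besides the shell and the picture viewer there is one more tool, called after ">>>" as a command line: name --argument value ..., lists and objects as JSON in quotes. servo_tool: Moves the arm, as the interface text tells. Its arguments: {"type":"object","properties":{"moves":{"type":"array","items":{"type":"object","properties":{"dp":{"type":"array","items":{"type":"number"}},"rot":{"type":"array","items":{"type":"number"}},"fingers":{"type":"number"}}}},"force":{"type":"number"}},"required":["moves"]}

```bash
mkdir -p pics; cat > h.py <<'E'
from bench import manip
import numpy as np, cv2
from scipy.spatial.transform import Rotation as R
def snap(n,f):
    o=manip.get_obs(); c=manip.read_camera(n); cv2.imwrite('pics/'+f,c['image']); 
    T=np.eye(4); T[:3,:3]=R.from_quat(o['orientation']).as_matrix(); T[:3,3]=o['position']
    c['cw']=T@c['hand_eye'] if 'hand_eye' in c else np.linalg.inv(c['view'])
    np.savez('pics/'+f+'.npz',cw=c['cw'],fov=c['fov_y'],cx=c['cx'],cy=c['cy'],k1=c['k1'])
    return c
def load(f): return np.load('pics/'+f+'.npz')
def K(c,):
    f=240/np.tan(np.radians(float(c['fov']))/2)
    return np.array([[f,0,float(c['cx'])],[0,f,float(c['cy'])],[0,0,1]]),np.array([float(c['k1']),0,0,0])
def proj(c,P):
    k,d=K(c); q=(np.linalg.inv(c['cw'])@np.c_[P,np.ones(len(P))].T)[:3].T*[1,-1,-1]
    return cv2.projectPoints(q.reshape(-1,1,3),np.zeros(3),np.zeros(3),k,d)[0][:,0]
def ray(c,uv):
    k,d=K(c); s=cv2.undistortPoints(np.array(uv,float).reshape(-1,1,2),k,d)[:,0]
    return c['cw'][:3,3],(c['cw'][:3,:3]@np.c_[s[:,0],-s[:,1],-np.ones(len(s))].T).T
def atz(c,uv,z):
    o,r=ray(c,uv); return o+r*((z-o[2])/r[:,2])[:,None]
E
python3 - <<'E'
from h import *
for n in ('top','scene'):
    c=snap(n,n+'1.png'); print(n,c['fov_y'],c['k1'],c['cw'][:3,3].round(3),c['cw'][:3,2].round(3))
o=manip.get_obs(); print(o['orientation'],o['position'],R.from_quat(o['orientation']).as_matrix().round(3))
E
```

```text
top 48.87346959059437 0.04918457103001127 [0.299 0.047 1.519] [-0.148  0.008  0.989]
scene 49.681082547240024 -0.05919179461457196 [ 1.278 -0.144  0.806] [ 0.732 -0.171  0.659]
[ 9.86094193e-01 -1.66185675e-01 -6.42694850e-05  7.48335261e-04] [0.22102618 0.63731035 0.23045734] [[ 0.945 -0.328 -0.   ]
 [-0.328 -0.945 -0.001]
 [ 0.     0.001 -1.   ]]
```

View pics/top1.png

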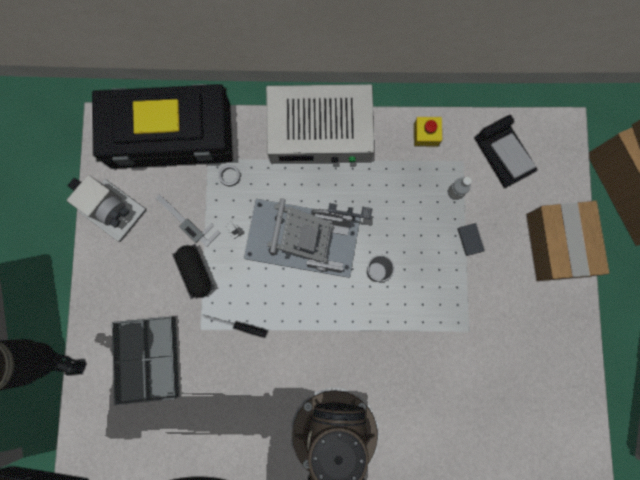

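View pics/scene1.png

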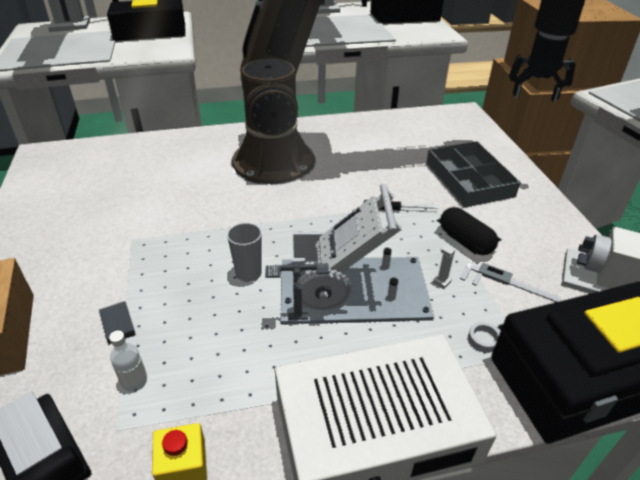

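The top view shows the fixture at about (246–370, 199–276): cross-bar on the left (277,225), pawl at the upper right (345,214), tumbler at (379,269). The scene view shows the plate raised, the wheel at (323,292) and the tab near (272,270). I'll crop both for a pose fit.

```bash
python3 - <<'E'
from h import *
a=cv2.imread('pics/top1.png')[185:295,225:385]; cv2.imwrite('pics/tc.png',cv2.resize(a,None,fx=5,fy=5,interpolation=cv2.INTER_CUBIC))
a=cv2.imread('pics/scene1.png')[180:330,255:445]; cv2.imwrite('pics/sc.png',cv2.resize(a,None,fx=4,fy=4,interpolation=cv2.INTER_CUBIC))
E
```

```text
(no output)
```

View pics/tc.png

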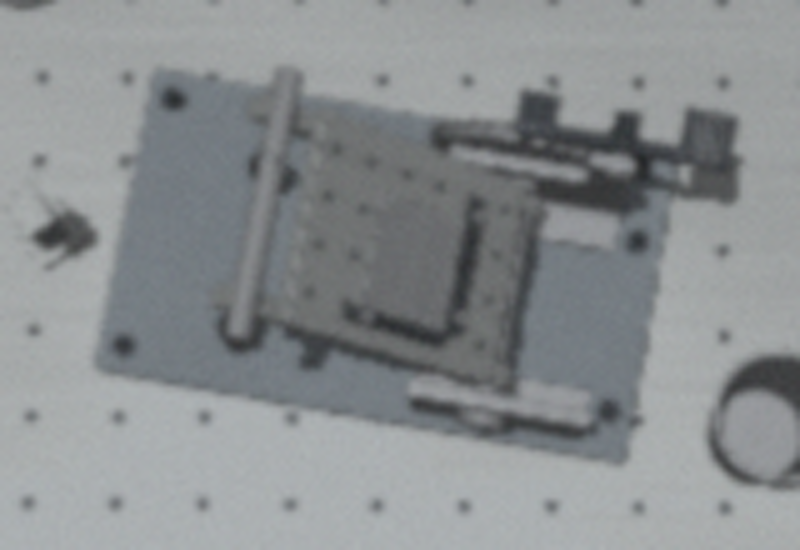

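View pics/sc.png

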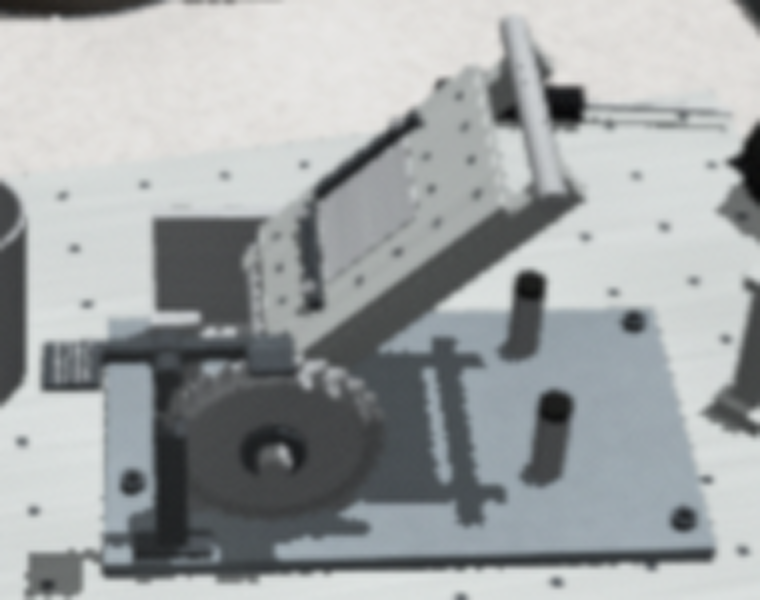

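Crops: base corners at TL (155,68), BL (97,368), BR (627,462) in the top crop and (650,308), (714,547), (105,565), (107,318) in the scene crop. The tab is centred at (711,135) top / (71,366) scene, the nose pad at (540,107) / (270,352), and the bar ends at (288,72)–(240,338) / (513,20)–(552,190). Next I fit the pose from these.

```bash
cat > fit.py <<'E'
from h import *
from scipy.optimize import least_squares
T,S=load('top1.png'),load('scene1.png')
t=lambda *p: np.array(p,float)/5+[225,185]-.4
s=lambda *p: np.array(p,float)/4+[255,180]-.4
def model(v):
    x,y,a,ti,px,py=v; r=R.from_euler('z',a).as_matrix()
    w=lambda P:(r@(np.array(P,float)/1000).T).T+[x,y,0]
    bx,bz=60-188*np.cos(ti)+12*np.sin(ti),72+188*np.sin(ti)+12*np.cos(ti)
    pa=[[px+44,py,140],[px-48,py,140]]; b=[[bx,70,bz],[bx,-70,bz]]
    Tp=w([[-155,90,12],[-155,-90,12],[155,-90,12]]+b+pa)
    Sp=w([[-155,-90,12],[-155,90,12],[155,90,12],[155,-90,12]]+b+pa)
    return Tp,Sp
tu=t((155,68),(97,368),(627,462),(287,74),(240,336),(711,135),(540,107))
su=s((652,308),(714,547),(104,565),(107,318),(552,188),(514,22),(71,355),(270,344))
f=lambda v:np.r_[(proj(T,model(v)[0])-tu).ravel(),(proj(S,model(v)[1])-su).ravel()]
q=least_squares(f,[.6,.05,-1.7,.7,60,100],loss='soft_l1',x_scale=[.1,.1,.1,.1,10,10]); v=q.x
print(v.round(4)); print(f(v).reshape(-1,2).round(1).tolist())
np.save('pose.npy',v)
P=model(v)[0]; print('bar ends',P[3:5].round(4).tolist(),'tab',P[5].round(4),'nose',P[6].round(4))
E
python3 fit.py
```

```text
[ 5.43900e-01  9.40000e-02 -1.73610e+00  8.60700e-01  1.20106e+02
  7.55153e+01]
[[0.0, 0.4], [-0.3, 0.7], [0.3, 0.5], [2.0, -5.9], [1.1, -4.0], [-0.1, 1.3], [0.1, 1.1], [0.2, -1.3], [1.2, -0.6], [-0.5, -0.6], [-0.2, -0.6], [1.3, 3.7], [-0.0, -0.4], [0.0, 0.6], [0.2, 2.2]]
bar ends [[0.6218, 0.1353, 0.2224], [0.4837, 0.1583, 0.2224]] tab [ 0.5914 -0.0803  0.14  ] nose [0.6065 0.0105 0.14  ]
```

>>> servo_tool --moves '[{"dp": [0.5, 0.5, -3.2], "rot": [0, 0, 0], "fingers": 1}, {"dp": [3, 3, -3.2], "rot": [0, 0, 0], "fingers": 1}, {"dp": [5, 5, -3.2], "rot": [0, 0, -1.2], "fingers": 1}, {"dp": [7, 7, -3.2], "rot": [0, 0, -1.2], "fingers": 1}, {"dp": [12.1, 12.1, -3.2], "rot": [0, 0, -1.2], "fingers": 1}]'

```text
time_s: 0.72
position: [0.3337, 0.4049, 0.3396]
orientation: [0.997, -0.083, 0.0, -0.0]
ft_force: [1.3, 1.4, 0.1]
opening: -0.0001
grip_force: 0.0
```

>>> servo_tool --moves '[{"dp": [6.2, 8.7, -0.4], "rot": [0, 0, 0], "fingers": 1}, {"dp": [6.2, 8.7, -0.4], "rot": [0, 0, 0], "fingers": 1}, {"dp": [6.2, 8.7, -0.4], "rot": [0, 0, 0], "fingers": 1}, {"dp": [6.2, 8.7, -0.4], "rot": [0, 0, 0], "fingers": 1}, {"dp": [6.2, 8.7, -0.4], "rot": [0, 0, 0], "fingers": 1}]'

```text
time_s: 1.35
position: [0.4701, 0.124, 0.351]
orientation: [0.997, -0.083, 0.0, -0.0]
ft_force: [1.3, 1.5, -0.3]
opening: 0.0002
grip_force: 0.0
```

>>> servo_tool --moves '[{"dp": [1.4, 2.6, -0.2], "rot": [0, 0, 0], "fingers": 1}, {"dp": [1.4, 2.6, -0.2], "rot": [0, 0, 0], "fingers": 1}, {"dp": [1.4, 2.6, -0.2], "rot": [0, 0, 0], "fingers": 1}]'

```text
time_s: 1.72
position: [0.5083, 0.0107, 0.3586]
orientation: [0.996, -0.086, -0.0, 0.0]
ft_force: [0.8, 0.7, 0.6]
opening: 0.0002
grip_force: 0.0
```

```bash
python3 - <<'E'
from h import *
c=snap('wrist','w1.png'); print(c['hand_eye'].round(3),c['fov_y'],manip.get_obs()['position'],manip.get_obs()['ft_force'])
E
```

```text
[[ 0.001  0.955  0.297  0.076]
 [ 1.    -0.    -0.002  0.001]
 [-0.002  0.297 -0.955 -0.144]
 [ 0.     0.     0.     1.   ]] 64.00624129274935 [0.50793399 0.01226554 0.3584275 ] [0.40808464 0.9079464  0.16039705]
```

View pics/w1.png

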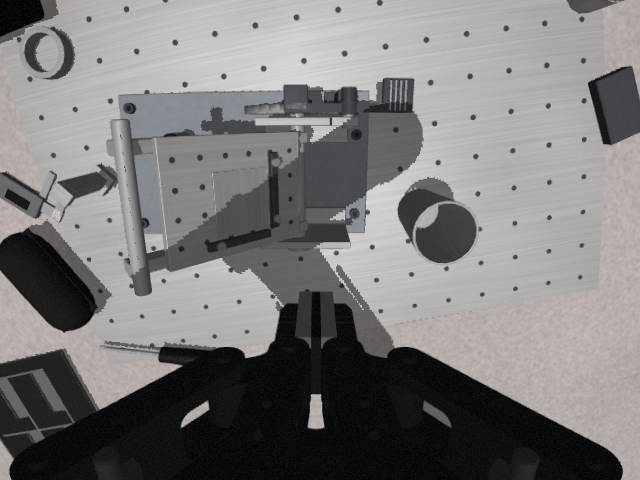

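Wrist view: tab centre (398,94), nose pad (296,97), bar from (120,121) to (143,293), base corners at (119,95) and (366,232). The shut fingertips are at (316,293).

```bash
cat >> fit.py <<'E'
W=load('w1.png')
print('tab',atz(W,[(398,94)],.139)); print('nose',atz(W,[(296,98)],.142)); print('corners',atz(W,[(119,95),(366,232)],.012))
P=model(v); print('proj corners, bar, tab,nose',proj(W,P[0]).round(0).tolist(),proj(W,P[1][:4]).round().tolist())
b=np.array([[120,121],[143,292.]])
def m2(u):
    ti,yo,L=u; r=R.from_euler('z',v[2]).as_matrix(); bx,bz=60-188*np.cos(ti)+12*np.sin(ti),72+188*np.sin(ti)+12*np.cos(ti)
    B=(r@(np.array([[bx,70*L+yo,bz],[bx,-70*L+yo,bz]])/1000).T).T+[v[0],v[1],0]
    return B,np.r_[(proj(T,B)-tu[3:5]).ravel(),(proj(S,B)-su[4:6]).ravel(),(proj(W,B)-b).ravel()/2]
q=least_squares(lambda u:m2(u)[1],[.8,0,1],loss='soft_l1',x_scale=[.1,10,.1]); print(q.x,m2(q.x)[0].round(4).tolist(),m2(q.x)[1].round(1))
# free triangulation of the bar ends and base-fixture error
for i in range(2):
    g=lambda p:np.r_[proj(T,[p])[0]-tu[3+i],proj(S,[p])[0]-su[4+i],(proj(W,[p])[0]-b[i])/2]
    z=least_squares(g,[.55,.14,.2]); print('bar end',z.x.round(4),z.fun.round(1))
E
python3 fit.py
```

```text
[ 5.43900e-01  9.40000e-02 -1.73610e+00  8.60700e-01  1.20106e+02
  7.55153e+01]
[[0.0, 0.4], [-0.3, 0.7], [0.3, 0.5], [2.0, -5.9], [1.1, -4.0], [-0.1, 1.3], [0.1, 1.1], [0.2, -1.3], [1.2, -0.6], [-0.5, -0.6], [-0.2, -0.6], [1.3, 3.7], [-0.0, -0.4], [0.0, 0.6], [0.2, 2.2]]
bar ends [[0.6218, 0.1353, 0.2224], [0.4837, 0.1583, 0.2224]] tab [ 0.5914 -0.0803  0.14  ] nose [0.6065 0.0105 0.14  ]
tab [[ 0.59347761 -0.08127775  0.139     ]]
nose [[0.60499732 0.00969053 0.142     ]]
corners [[ 0.65740384  0.2290973   0.012     ]
 [ 0.43051177 -0.04639784  0.012     ]]
proj corners, bar, tab,nose [[117.0, 95.0], [135.0, 234.0], [364.0, 233.0], [113.0, 102.0], [138.0, 284.0], [397.0, 97.0], [295.0, 97.0]] [[135.0, 234.0], [117.0, 95.0], [369.0, 90.0], [364.0, 233.0]]
[  0.8562159  -10.32828972   0.95762348] [[0.6088, 0.1381, 0.2219], [0.4765, 0.1602, 0.2219]] [ 0.8 -0.8  0.3 -1.1  0.5 -0.9 -0.2 -2.4 -2.7  0.2 -1.9  0.2]
bar end [0.6081 0.1374 0.218 ] [ 1.2 -0.2 -0.2  0.6 -0.9  0.6]
bar end [0.474  0.1615 0.2144] [ 0.   0.3 -0.3 -0.  -0.3 -0.2]
```

>>> servo_tool --moves '[{"dp": [1.25, 1, 1], "rot": [0, 0, 0], "fingers": 1}, {"dp": [2.47, 2, 2], "rot": [0, 0, 0], "fingers": 1}, {"dp": [2.47, 2, 3.5], "rot": [0, 0, 0], "fingers": 1}, {"dp": [2.47, 2, 4.5], "rot": [0, 0, 0], "fingers": 1}, {"dp": [2.47, 2, 4.5], "rot": [0, 0, 0], "fingers": 1}]'

```text
time_s: 2.4
position: [0.5892, -0.0805, 0.1746]
orientation: [0.997, -0.083, -0.005, 0.001]
ft_force: [-0.2, -0.5, 1.0]
opening: 0.0001
grip_force: 0.0
```

```bash
python3 - <<'E'
from h import *
c=snap('wrist','w2.png'); o=manip.get_obs(); print(o['position'],o['ft_force'])
W=load('w2.png'); print('tcp px',proj(W,[o['position']]), 'tab exp',proj(W,[[.593,-.081,.139]]))
E
```

```text
[ 0.59136388 -0.08044953  0.17822611] [0.06098079 0.41730965 1.40499053]
tcp px [[310.84392548 310.53834944]] tab exp [[311.98371881 269.83233578]]
```

View pics/w2.png

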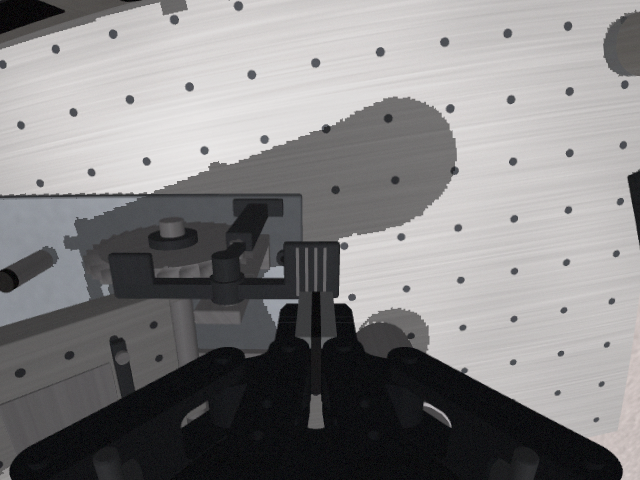

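Tab is centred at (312,270), exactly where predicted; pressing down.

>>> servo_tool --moves '[{"dp": [0.04, 0, 0.8], "rot": [0, 0, 0], "fingers": 1}, {"dp": [0.04, 0, 0.95], "rot": [0, 0, 0], "fingers": 1}, {"dp": [0.04, 0, 1.1], "rot": [0, 0, 0], "fingers": 1}, {"dp": [0.04, 0, 1.2], "rot": [0, 0, 0], "fingers": 1}, {"dp": [0.04, 0, 1.25], "rot": [0, 0, 0], "fingers": 1}]'

```text
time_s: 3.08
position: [0.5942, -0.0812, 0.13]
orientation: [0.997, -0.083, 0.001, -0.0]
ft_force: [-0.9, 0.6, 0.3]
opening: 0.0002
grip_force: 0.0
```

>>> servo_tool --moves '[{"dp": [0, 0, 0.05], "rot": [0, 0, 0], "fingers": 1}, {"dp": [0, 0, 0.1], "rot": [0, 0, 0], "fingers": 1}, {"dp": [0, 0, 0.12], "rot": [0, 0, 0], "fingers": 1}]'

```text
time_s: 3.45
position: [0.5946, -0.0812, 0.1279]
orientation: [0.997, -0.082, 0.002, 0.0]
ft_force: [-11.2, 6.0, 26.7]
opening: -0.0003
grip_force: 12.7
```

>>> servo_tool --moves '[{"dp": [0, 0, -1], "rot": [0, 0, 0], "fingers": 1}, {"dp": [0, 0, -2.5], "rot": [0, 0, 0], "fingers": 1}, {"dp": [-0.5, -1.2, -3.7], "rot": [0, 0, 0], "fingers": 1}, {"dp": [-1.1, -2.6, -3.7], "rot": [0, 0, 0], "fingers": 1}, {"dp": [-1.6, -4, -3.7], "rot": [0, 0, 0], "fingers": 1}]'

```text
time_s: 4.08
position: [0.5571, 0.0868, 0.2737]
orientation: [0.996, -0.084, 0.001, -0.001]
ft_force: [1.2, 0.3, -0.5]
opening: 0.0001
grip_force: 0.0
```

>>> servo_tool --moves '[{"dp": [-0.67, -1.47, 0], "rot": [0, 0, 0], "fingers": 1}, {"dp": [-0.67, -1.47, 0], "rot": [0, 0, 0], "fingers": 1}, {"dp": [-0.67, -1.47, 0], "rot": [0, 0, 0], "fingers": 1}]'

```text
time_s: 4.45
position: [0.5405, 0.1481, 0.2723]
orientation: [0.997, -0.082, 0.0, 0.0]
ft_force: [-0.3, -0.5, -0.3]
opening: 0.0005
grip_force: 0.0
```

```bash
python3 - <<'E'
from h import *
c=snap('wrist','w3.png'); o=manip.get_obs(); print(o['position'],o['orientation'],o['ft_force'])
W=load('w3.png'); print('tcp px',proj(W,[o['position']]), 'bar exp',proj(W,[[.608,.1377,.22],[.541,.1495,.218],[.475,.161,.216]]),'nose',proj(W,[[.606,.01,.152]]))
E
```

```text
[0.54069197 0.14734383 0.27217975] [ 9.96548812e-01 -8.30088067e-02  1.38481791e-05  4.82363731e-05] [-0.16173882 -0.27080574  0.7312942 ]
tcp px [[313.48943322 310.19649499]] bar exp [[310.67045547 136.7580445 ]
 [309.88434744 263.76685405]
 [309.53260872 364.65662607]] nose [[500.58566556 105.93029389]]
```

View pics/w3.png

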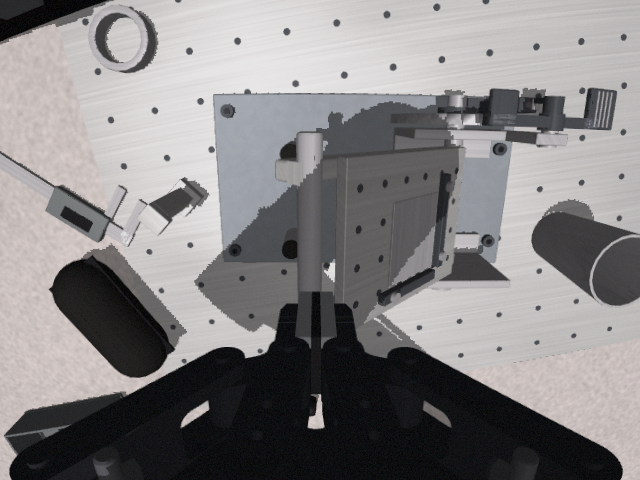

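Bar runs along columns ~311 right under the fingertips (as predicted), and the nose pad at (504,105) stands at its clear height. Pushing down along the arc.

>>> servo_tool --moves '[{"dp": [0, 0, 0.6], "rot": [0, 0, 0], "fingers": 1}, {"dp": [0, 0, 1.0], "rot": [0, 0, 0], "fingers": 1}, {"dp": [0, -0.18, 1.25], "rot": [0, 0, 0], "fingers": 1}, {"dp": [0, -0.36, 1.4], "rot": [0, 0, 0], "fingers": 1}, {"dp": [0, -0.53, 1.57], "rot": [0, 0, 0], "fingers": 1}]'

```text
time_s: 5.12
position: [0.5448, 0.169, 0.2097]
orientation: [0.997, -0.083, 0.001, -0.0]
ft_force: [0.1, -2.3, 3.6]
opening: -0.0002
grip_force: 1.6
```

>>> servo_tool --moves '[{"dp": [0, -0.3, 0.36], "rot": [0, 0, 0], "fingers": 1}, {"dp": [0, -0.57, 0.74], "rot": [0, 0, 0], "fingers": 1}, {"dp": [0, -0.76, 1.07], "rot": [0, 0, 0], "fingers": 1}, {"dp": [0, -0.9, 1.37], "rot": [0, 0, 0], "fingers": 1}, {"dp": [0, -1.02, 1.67], "rot": [0, 0, 0], "fingers": 1}]'

```text
time_s: 5.75
position: [0.5523, 0.2119, 0.1433]
orientation: [0.997, -0.082, 0.002, -0.002]
ft_force: [-0.7, 5.5, 5.7]
opening: -0.0003
grip_force: 3.6
```

>>> servo_tool --moves '[{"dp": [0, -0.11, 0.36], "rot": [0, 0, 0], "fingers": 1}, {"dp": [0, -0.2, 0.7], "rot": [0, 0, 0], "fingers": 1}, {"dp": [0, -0.23, 0.95], "rot": [0, 0, 0], "fingers": 1}, {"dp": [0, -0.25, 1.15], "rot": [0, 0, 0], "fingers": 1}, {"dp": [0, -0.26, 1.27], "rot": [0, 0, 0], "fingers": 1}]'

```text
time_s: 6.38
position: [0.5545, 0.2236, 0.0925]
orientation: [0.997, -0.082, 0.002, -0.003]
ft_force: [-1.9, 9.7, 3.9]
opening: -0.0002
grip_force: 4.7
```

>>> servo_tool --moves '[{"dp": [0, 0, 0.08], "rot": [0, 0, 0], "fingers": 1}, {"dp": [0, 0, 0.12], "rot": [0, 0, 0], "fingers": 1}]'

```text
time_s: 6.62
position: [0.5547, 0.2239, 0.0885]
orientation: [0.997, -0.082, 0.002, -0.003]
ft_force: [-5.3, 10.5, 13.8]
opening: 0.0001
grip_force: 8.6
```

>>> servo_tool --moves '[{"dp": [0, 0.05, 0.05], "rot": [0, 0, 0], "fingers": 1}, {"dp": [0, 0.05, 0.08], "rot": [0, 0, 0], "fingers": 1}, {"dp": [0, 0.05, 0.08], "rot": [0, 0, 0], "fingers": 1}]'

```text
time_s: 7.0
position: [0.555, 0.2236, 0.088]
orientation: [0.997, -0.082, 0.004, -0.005]
ft_force: [-10.8, 14.8, 26.5]
opening: -0.0001
grip_force: 13.7
```

>>> servo_tool --moves '[{"dp": [0, 0, -0.8], "rot": [0, 0, 0], "fingers": 1}, {"dp": [0, 0, -2.2], "rot": [0, 0, 0], "fingers": 1}, {"dp": [0.4, 1, -3.2], "rot": [0, 0, 0], "fingers": 1}, {"dp": [0.9, 2.2, -3.2], "rot": [0, 0, 0], "fingers": 1}, {"dp": [1.3, 3.2, -3.2], "rot": [0, 0, 0], "fingers": 1}]'

```text
time_s: 7.62
position: [0.583, 0.0819, 0.2123]
orientation: [0.997, -0.083, 0.001, -0.001]
ft_force: [1.1, 0.5, -1.3]
opening: -0.0004
grip_force: 0.0
```

```bash
python3 - <<'E'
from h import *
snap('scene','s2.png'); a=cv2.imread('pics/s2.png')[200:330,255:445]; cv2.imwrite('pics/sc2.png',cv2.resize(a,None,fx=4,fy=4,interpolation=cv2.INTER_CUBIC))
c=snap('wrist','w4.png'); o=manip.get_obs(); print(o['position'],o['orientation'],o['ft_force'])
W=load('w4.png'); v=np.load('pose.npy'); r=R.from_euler('z',v[2]).as_matrix(); B=(r@(np.array([[-128,60,84],[-128,-80,84]])/1000).T).T+[v[0],v[1],0]
print('bar exp',B,proj(W,B),proj(load('s2.png'),B)*4-[255*4,800],'nose',proj(W,[[.606,.01,.152]]))
E
```

```text
[0.5828614  0.07990647 0.21160686] [ 9.96430024e-01 -8.44225219e-02  1.25168008e-04 -1.70897545e-04] [ 0.44344929  0.0577369  -0.11705821]
bar exp [[0.62415674 0.21042444 0.084     ]
 [0.48606573 0.23346511 0.084     ]] [[126.50284298 204.13685338]
 [152.00366153 366.3417457 ]] [[673.31887424 321.41959209]
 [623.369977   136.998177  ]] nose [[429.3065934  201.91829769]]
```

View pics/w4.png

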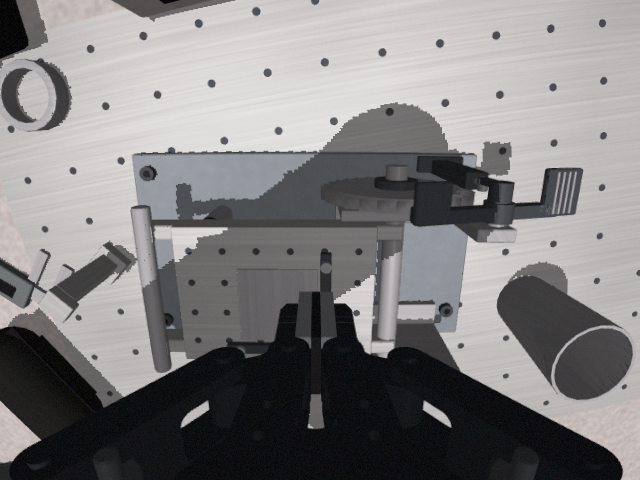

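View pics/sc2.png

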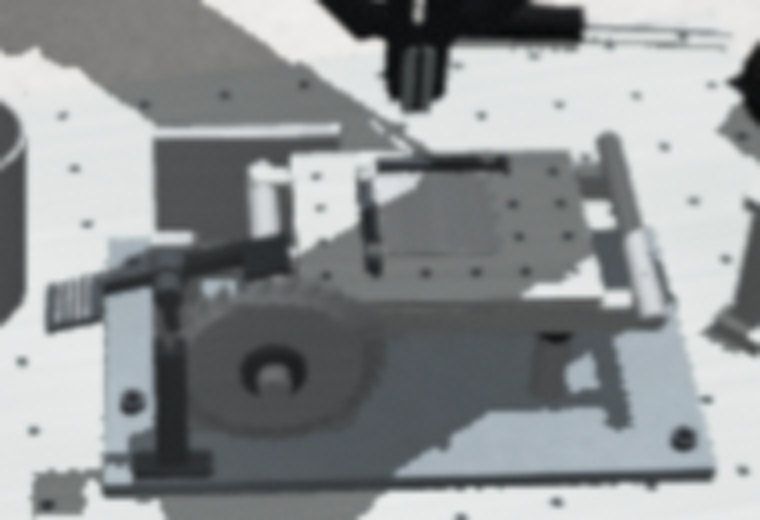

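The plate looks flat and the nose is still up (pad ~(430,203) wrist). The bar is seen at (142,210)–(161,369), about 10 px off the prediction, so I'll triangulate its height.

```bash
python3 - <<'E'
from h import *
from scipy.optimize import least_squares
W,S=load('w4.png'),load('s2.png'); v=np.load('pose.npy'); r=R.from_euler('z',v[2]).as_matrix()
sc=np.array([[652,308],[607,137.]])/4+[255,200]-.4; w=np.array([[142,209],[161,368.]])
for i in range(2):
    q=least_squares(lambda p:np.r_[proj(W,[p])[0]-w[i],(proj(S,[p])[0]-sc[i])*1.5],[.55,.2,.09]); print(q.x.round(4),q.fun.round(1),(r.T@(q.x-[v[0],v[1],0])*1e3).round(1))
# base corners in wrist view (obs 135,155 and 477,153 approx)
C=(r@(np.array([[-155,90,12],[155,90,12],[155,-90,12]])/1000).T).T+[v[0],v[1],0]; print(proj(W,C))
print('nose z.152',atz(W,[(430,203)],.152))
E
```

```text
[0.6195 0.197  0.091 ] [-0.9  0.3 -1.5  0.8] [-114.    57.6   91. ]
[0.4856 0.2238 0.0873] [ 0.4 -0.2  0.6 -0.5] [-118.4  -78.8   87.3]
[[130.35655516 154.70543459]
 [476.66902328 153.82503638]
 [455.26056993 331.88727751]]
nose z.152 [[0.60533938 0.00967197 0.152     ]]
```

Triangulated bar height is ~89±3 mm, about 12 mm nearer the hinge than the fingertip was, so I was on its outer flank. I'll press again centred on the bar to be sure it's seated.

>>> servo_tool --moves '[{"dp": [-0.5, -1.3, 0], "rot": [0, 0, 0], "fingers": 1}, {"dp": [-1.0, -2.5, 0], "rot": [0, 0, 0], "fingers": 1}, {"dp": [-1.23, -3.13, 0.8], "rot": [0, 0, 0], "fingers": 1}, {"dp": [-1.23, -3.13, 2], "rot": [0, 0, 0], "fingers": 1}, {"dp": [-1.23, -3.13, 2.7], "rot": [0, 0, 0], "fingers": 1}]'

```text
time_s: 8.35
position: [0.5533, 0.2151, 0.1011]
orientation: [0.997, -0.082, -0.001, 0.0]
ft_force: [0.6, 0.2, -0.4]
opening: -0.0001
grip_force: 0.0
```

>>> servo_tool --moves '[{"dp": [0, 0, 0.1], "rot": [0, 0, 0], "fingers": 1}, {"dp": [0, 0, 0.2], "rot": [0, 0, 0], "fingers": 1}, {"dp": [0, 0, 0.25], "rot": [0, 0, 0], "fingers": 1}]'

```text
time_s: 8.72
position: [0.5552, 0.2145, 0.0948]
orientation: [0.997, -0.083, 0.001, -0.001]
ft_force: [-0.1, 0.1, -0.3]
opening: -0.0003
grip_force: 0.0
```

>>> servo_tool --moves '[{"dp": [0, 0.05, 0.06], "rot": [0, 0, 0], "fingers": 1}, {"dp": [0, 0.05, 0.12], "rot": [0, 0, 0], "fingers": 1}, {"dp": [0, 0.05, 0.17], "rot": [0, 0, 0], "fingers": 1}, {"dp": [0, 0.05, 0.17], "rot": [0, 0, 0], "fingers": 1}]'

```text
time_s: 9.22
position: [0.5548, 0.2121, 0.0904]
orientation: [0.997, -0.083, 0.001, -0.001]
ft_force: [-9.3, -1.9, 24.6]
opening: -0.0001
grip_force: 12.4
```

Firm stop at z = 90.4 mm (expected 91) with 25 N straight down: flat. Now the nose.

>>> servo_tool --moves '[{"dp": [0, 0, -1], "rot": [0, 0, 0], "fingers": 1}, {"dp": [0, 0, -2.2], "rot": [0, 0, 0], "fingers": 1}, {"dp": [0.6, 1.3, -2.7], "rot": [0, 0, 0], "fingers": 1}, {"dp": [1.2, 2.6, -2.7], "rot": [0, 0, 0], "fingers": 1}, {"dp": [1.7, 3.9, -2.7], "rot": [0, 0, 0], "fingers": 1}]'

```text
time_s: 9.85
position: [0.596, 0.0454, 0.1958]
orientation: [0.997, -0.083, 0.001, -0.0]
ft_force: [0.9, 0.1, -0.8]
opening: 0.0002
grip_force: 0.0
```

>>> servo_tool --moves '[{"dp": [0.38, 0.86, 0], "rot": [0, 0, 0], "fingers": 1}, {"dp": [0.38, 0.86, 0.5], "rot": [0, 0, 0], "fingers": 1}, {"dp": [0.38, 0.86, 0.7], "rot": [0, 0, 0], "fingers": 1}]'

```text
time_s: 10.22
position: [0.6042, 0.0096, 0.1661]
orientation: [0.996, -0.084, -0.001, 0.0]
ft_force: [-0.0, -0.6, 0.5]
opening: -0.0
grip_force: 0.0
```

>>> servo_tool --moves '[{"dp": [0.02, 0, 0.3], "rot": [0, 0, 0], "fingers": 1}, {"dp": [0.02, 0, 0.42], "rot": [0, 0, 0], "fingers": 1}, {"dp": [0.02, 0, 0.52], "rot": [0, 0, 0], "fingers": 1}, {"dp": [0.02, 0, 0.6], "rot": [0, 0, 0], "fingers": 1}, {"dp": [0.02, 0, 0.65], "rot": [0, 0, 0], "fingers": 1}]'

```text
time_s: 10.85
position: [0.6052, 0.0103, 0.1405]
orientation: [0.997, -0.083, -0.0, 0.0]
ft_force: [0.7, -0.7, 0.2]
opening: -0.0
grip_force: 0.0
```

>>> servo_tool --moves '[{"dp": [0, 0, 0.04], "rot": [0, 0, 0], "fingers": 1}, {"dp": [0, 0, 0.08], "rot": [0, 0, 0], "fingers": 1}, {"dp": [0, 0, 0.08], "rot": [0, 0, 0], "fingers": 1}]'

```text
time_s: 11.22
position: [0.6056, 0.0102, 0.1394]
orientation: [0.997, -0.083, 0.0, 0.0]
ft_force: [-5.0, 1.9, 12.3]
opening: -0.0001
grip_force: 6.4
```

Nose stopped at 139.4 mm (fully in = 140). Retreat straight up and check.

>>> servo_tool --moves '[{"dp": [0, 0, -0.6], "rot": [0, 0, 0], "fingers": 1}, {"dp": [0, 0, -1.8], "rot": [0, 0, 0], "fingers": 1}, {"dp": [-0.8, 0, -2.6], "rot": [0, 0, 0], "fingers": 1}, {"dp": [-1.5, 0, -2.6], "rot": [0, 0, 0], "fingers": 1}, {"dp": [-1.5, 0, -2.6], "rot": [0, 0, 0], "fingers": 1}]'

```text
time_s: 11.85
position: [0.5452, 0.0204, 0.2428]
orientation: [0.997, -0.083, 0.001, -0.001]
ft_force: [1.0, -0.3, -0.3]
opening: -0.0
grip_force: 0.0
```

```bash
python3 - <<'E'
from h import *
snap('scene','s3.png'); a=cv2.imread('pics/s3.png')[200:330,220:460]; cv2.imwrite('pics/sc3.png',cv2.resize(a,None,fx=3.3,fy=3.3,interpolation=cv2.INTER_CUBIC))
E
```

```text
(no output)
```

View pics/sc3.png

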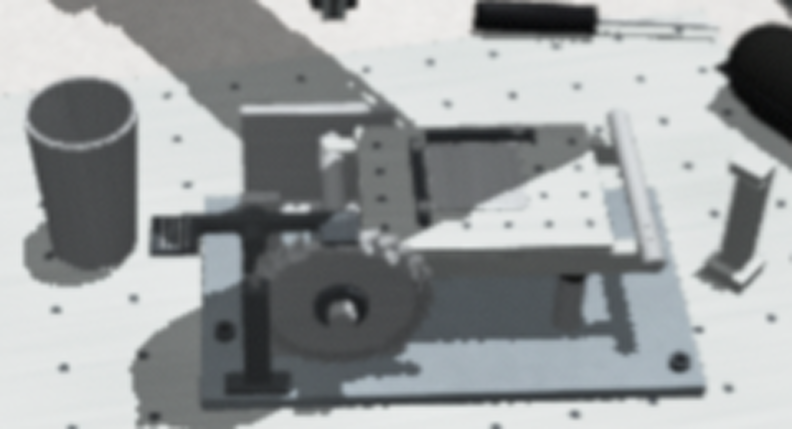

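The pawl is level again, with its nose in the teeth at (340,228). The plate lies flat on its rests, and the tumbler (82,170) and gauge (745,220) are still standing where they were. Handing in.

```bash
python3 -c "
from bench import manip
print(manip.hand_in())"
```

```text
the job is handed in; nothing more can be done
None
```

The job is handed in: I freed the pawl, pushed the plate down onto its rests and pressed the nose back into the teeth, in that order; the tumbler and gauge look untouched in the last picture, and the clock read about 12 s of the 54 s allowed.

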